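# Line-bar check of a bearing bracket

## Robot

A 7-joint arm with a two-finger parallel gripper is mounted at the origin on a cart in front of the work surface, level with it; the furniture and walls round the work are solid. World frame = base frame: x ahead of the robot, y to its left, z up, the work surface at z = 0. Lengths are in m, angles in rad, forces in N, time in s.
With the tool pointing down it reaches from about 0.425 to 1.025 m from the base axis. Payload 3.6 kg.
Tool frame: the origin (TCP) lies midway between the tips of the shut fingers; the grasp point (between the pads) lies bot.hold_point_z behind it (bot.hold_point_z is the distance from the TCP to the grasp point, in m); z points along the fingers, y is the line along which they close (so a half turn about z gives the same grasp; the last joint's range is limited). The gripper opens to 85 mm and grips with 20 to 120 N. Pads are 22 mm wide; open, the fingers measure 114 mm over their backs; the gripper's body (76 mm by 85 mm) begins 54 mm behind the grasp point. The pads swing forward as they close: fully open they stand 13 mm farther back than shut.
Start: joints at [-1.395, 0.591, 0.048, 1.609, -0.033, 0.943, -0.034], TCP at [0.193, 0.699, 0.231] pointing down, gripper open.
Joint ranges: [-2.69, 2.69], [-0.47, 2.24], [-1.27, 1.36], [0.19, 2.51], [-1.53, 4.68], [0.08, 2.07], [-3.09, 3.09]. Speed limits (rad/s): [2.57, 2.57, 3.14, 3.14, 3.14, 3.14, 3.14].

## Interface

Orientations are given as a unit quaternion [x, y, z, w].
In Python, from rig import bot, cams gives the robot as it stands. Calls block until the motion is done:
- bot.movep(position, orientation): joint-space move of the TCP to a pose.
- bot.move_l(position, velocity=0.15, frame=None, contact_N=None): straight line of the TCP; frame=None keeps the orientation; velocity is the mean speed in m/s. With contact_N (N) it stops when the force on the tool has changed by that much, and returns True; else False.
- bot.movej(angles): joint-space move.
- bot.command_gripper(opening, force=None): finger opening in m; force is the grip in N (None keeps the last); returns when the fingers have stopped.
- bot.sleep(seconds).
- bot.inverse_kinematics(position, orientation): joint angles nearest the present ones, or None.
- cams.read_camera(name): name is "scene" or "side" or "wrist"; returns a dict with "frame" (480x640x3 uint8, blue, green, red), "fx", "fy", "cx", "cy" (pixels), "k1" (the pictures are not rectified: a ray, as slopes to the right and down, at radius r is drawn at 1 + k1 r^2 times it, then the intrinsics apply), "cam_to_world" (4x4, takes a point from camera to world coordinates). Camera axes: x right, y up, looking along -z (the intrinsics and any distortion apply to the point x, -y, -z); pixel columns grow to the right and rows downward; lengths in m; the calibration is good to about 2 mm. A picture is of the moment at which its call begins. There is no depth.
A pose or a line that the arm cannot do raises bot.PlanningError and nothing moves.
- bot.hand_in(): hands the job in; it is judged then, once.
Readings, each from a call of its own:
- bot.current_t(): time.
- bot.current_joint_pos(): joint angles.
- bot.current_dq(): joint speeds.
- bot.current_joint_torque(): joint torques, N m.
- bot.current_ee_pos(): TCP position.
- bot.current_orientation(): TCP orientation.
- bot.current_force(): force on the tool from outside, world axes, zero at the start.
- bot.current_torque(): the same for the moment, N m.
- bot.current_finger_gap(): finger opening in m.
- bot.current_finger_force(): force on a finger pad.
Only numpy, scipy, OpenCV 4.12 (cv2) and the standard library are available. Lean on these libraries where they do the work, as an engineer would, in place of code of your own. Each camera call takes 0.05 s, during which the arm holds its last target. There are 200 camera calls.

## Task

Check that the two bushings of the bearing bracket are in line: pull the white dust plug out of the upper bushing and leave it in the small-parts tray, then take the long line bar out of the wooden stand by its handle and, without forcing it, pass it nose first down through the upper bushing and on through the lower one. Finish while still holding the bar there at rest, its nose clearly showing below the lower bushing and its collar still clearly above the upper one, so that your grip alone carries it. Leave the short bar in the stand and the other things on the bench where they are.

Things in the scene. Friction and masses are not known exactly. Their poses are not given: they have to be found in the camera images.
- bracket: grey cast bracket, fixed: foot 112 x 84 x 12 mm, web at x = 26 to 42 mm (no higher than the upper boss), two 40 mm bosses one above the other with brass bushings on one vertical bore axis at x = -22 mm, y = 0. Origin: centre of the foot's underside, 15 mm above the worktop; z up. Bushings z = 60 to 81 and 115 to 136 mm, bore 18 mm, 2 mm lead-in at the tops; air between and below
- upper_mouth (a point): centre of the top face of the upper bushing, on the bore axis (151 mm above the worktop); axes as the bracket's, z up along the bore. The bushing's rim here is 33 mm across
- lower_mouth (a point): centre of the top face of the lower bushing, on the same bore axis, 55 mm below upper_mouth
- lower_exit (a point): centre of the lower end of the lower bushing, on the bore axis, 76 mm below upper_mouth; axes as the bracket's
- dust_plug: loose white plastic plug, 15 g, sitting in the upper bushing. Round head 25 mm across and 15 mm high above the bushing's rim, and a tapered shank (15 to 12 mm across, 14 mm long) loose in the bore. Origin: centre of the head's underside; z up out of the bore at the start
- plug_head (a point): centre of the plug's head, 8 mm above its underside
- parts_tray: open steel tray, 130 x 96 mm outside, 18 mm high (rim 20 mm), 3 mm walls and floor, does not move. Origin: centre of its underside on the worktop, x along its 130 mm side, y along its 96 mm side
- bar_stand: dark wooden block, 150 x 56 x 50 mm, does not move; two upright sockets 17.6 mm across and 40 mm deep (floor 10 mm above the worktop) at x = -45 and +45 mm on its middle line. Origin: centre of its underside, x along its 150 mm side. Which socket holds the long bar varies
- long_bar: loose steel line bar upright in the stand, about 0.24 kg: 16 mm shaft, 112 mm from nose to collar, nose tapered to 9 mm over the last 9 mm; then a collar 28 mm across, 6 mm thick, and a round handle 22 mm across, 44 mm long. 162 mm in all. Origin: centre of the nose's end face, z along the bar to the handle
- long_bar_collar (a point): on the long bar's axis, at the underside of its collar (112 mm from the nose)
- long_bar_handle (a point): on the long bar's axis, at the middle of its handle (140 mm from the nose): the place to grip
- short_bar: loose steel line bar like the long one, same shaft, collar and handle, but only 68 mm from nose to collar, too short to span both bushings; stays in the stand. Origin: centre of the nose's end face
- loupe: loose green loupe, 39 mm across, 30 mm high, on the reference plate; leave alone. Origin: centre of its underside
- gauge_block: loose steel gauge block, 15 x 30 x 9 mm, on the reference plate; leave alone. Origin: centre of its underside
- engineer_square: loose steel square, 78 x 98 x 15 mm, on the worktop behind the work; leave alone. Origin: centre of its underside
Not all that is in view belongs to the job. What is shaped like the long_bar but blue, green or yellow is not meant.

How it is judged:
On the way, in this order (a step that is already met when the one before it is completed fails the run):
1. the dust plug lies in the tray, released (x of plug_head in the frame of parts_tray between -0.062 and 0.062 m and y of plug_head in the frame of parts_tray between -0.045 and 0.045 m and height (world z) of plug_head below 0.032 m and contact force between the fingers and dust_plug below 0.1 N), for 0.2 s.
2. the long bar's nose is in the upper bushing (z of long_bar in the frame of upper_mouth below -0.005 m and z of long_bar in the frame of lower_exit above 0 m and horizontal distance between long_bar and upper_mouth below 0.006 m), for 0.1 s.
3. the long bar spans both bushings (z of long_bar in the frame of lower_exit below -0.004 m and horizontal distance between long_bar and lower_exit below 0.004 m and angle between the z axis of long_bar and the z axis of bracket, either way round below 0.06 rad), for 0.2 s.
At the end, for the whole second after the job is handed in: The fingers hold the long bar (over 1 N), at rest, upright in both bushings (0.06 rad, 4 mm of the bore axis), its nose 4 mm or more below the lower bushing, its collar 3 mm or more above the upper one; the plug lies in the tray; the short bar is still in its socket (all of step 3 and z of long_bar_collar in the frame of upper_mouth above 0.003 m and horizontal distance between long_bar_collar and upper_mouth below 0.006 m and contact force between the fingers and long_bar above 1 N and linear speed of long_bar below 0.02 m/s and x of plug_head in the frame of parts_tray between -0.062 and 0.062 m and y of plug_head in the frame of parts_tray between -0.045 and 0.045 m and height (world z) of plug_head below 0.032 m and distance of short_bar from where it was at the start of the episode below 0.015 m); the arm keeps its last pose, push and grip.
It fails at once if the bar is forced against the bracket (over 40 N) (contact force between long_bar and bracket above 40 N).
It fails at once if the short bar is taken out of the stand (distance of short_bar from where it was at the start of the episode above 0.03 m).
It fails at once if one of the other things is disturbed (distance of any of loupe, gauge_block, engineer_square from where it was at the start of the episode above 0.03 m).
It also fails if it takes over 61 s, if anything falls off the work surface, if the arm or the gripper's body presses on something with over 40 N, if the wrist force passes 120 N, or if a joint passes its speed limit or range.

## Working session

There is one attempt and no reset: what is moved stays moved. The work goes in short steps, each a Python script; the robot and the scene stay as the last script left them, time stands still between calls to the robot, and variables do not carry over. Pictures are saved under pics/ and viewed, at most 10 in all, crops included, and the job is handed in when it is done.

```bash
mkdir -p pics
cat > h.py <<'E'
import numpy as np, cv2
from rig import bot, cams
def ray(c,u,v):
    K=np.array([[c["fx"],0,c["cx"]],[0,c["fy"],c["cy"]],[0,0,1]])
    p=cv2.undistortPoints(np.array([[[u,v]]],float),K,np.array([c["k1"],0,0,0.]))[0,0]
    M=np.array(c["cam_to_world"]); d=M[:3,:3]@np.array([p[0],-p[1],-1]); return M[:3,3],d
def atz(c,u,v,z):
    o,d=ray(c,u,v); return o+d*(z-o[2])/d[2]
def tri(L):
    A=np.zeros((3,3));b=np.zeros(3)
    for c,u,v in L:
        o,d=ray(c,u,v); d=d/np.linalg.norm(d);P=np.eye(3)-np.outer(d,d);A+=P;b+=P@o
    x=np.linalg.solve(A,b)
    return x
def proj(c,p):
    M=np.array(c["cam_to_world"]); q=M[:3,:3].T@(np.array(p)-M[:3,3]); x,y=q[0]/-q[2],-q[1]/-q[2]
    s=1+c["k1"]*(x*x+y*y); return c["fx"]*x*s+c["cx"],c["fy"]*y*s+c["cy"]
E
python3 - <<'E'
from h import *
import pickle
D={}
for n in ["scene","side"]:
    c=cams.read_camera(n); D[n]=c; cv2.imwrite(f"pics/{n}0.png",c["frame"]); print(n,c["fx"],c["k1"],np.round(c["cam_to_world"],3).tolist())
pickle.dump(D,open("D0.pkl","wb"))
print(bot.current_ee_pos(),bot.current_orientation(),bot.hold_point_z,bot.current_t())
E
```

```text
scene 596.1141728810433 0.012360892991913081 [[0.628, 0.602, -0.493, -0.113], [-0.778, 0.476, -0.41, -0.489], [-0.013, 0.641, 0.767, 1.16], [0.0, 0.0, 0.0, 1.0]]
side 463.6955576462317 -0.001125363297399994 [[-0.998, -0.013, 0.059, 0.613], [0.057, -0.522, 0.851, 1.014], [0.019, 0.853, 0.521, 0.73], [0.0, 0.0, 0.0, 1.0]]
[0.19234805 0.69824633 0.23026172] [ 1.33948902e-01  9.90987732e-01 -1.00017795e-03 -7.92238423e-05] 0.0187 0.1
```

View pics/scene0.png

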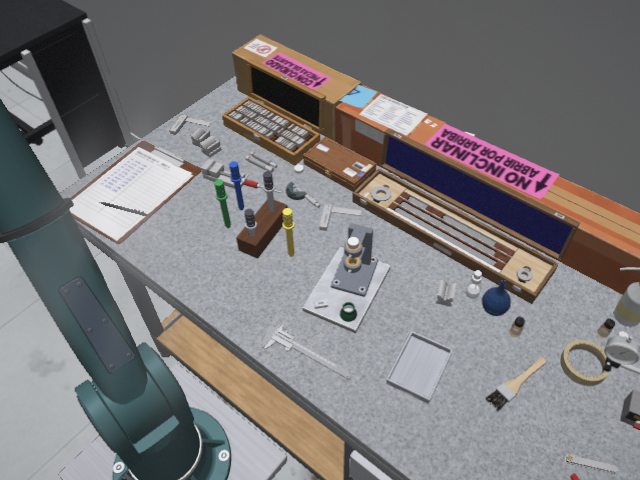

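View pics/side0.png

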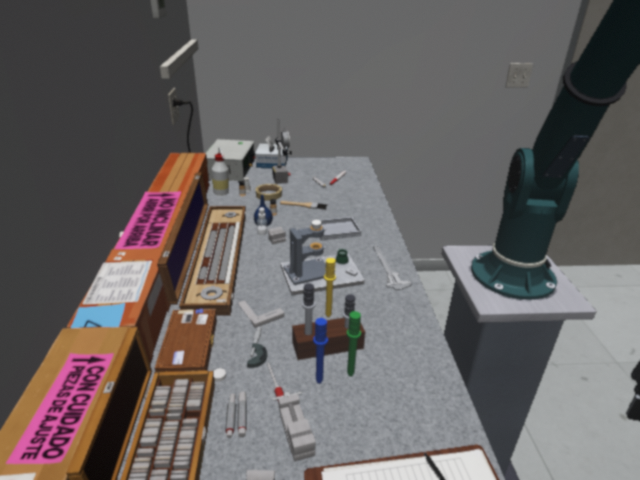

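Scene view: the grey bars in the stand are a tall one with its top at (268,174) and a short one at (250,214). The blue (236,168), green (221,185) and yellow (288,213) bars are decoys. The plug is at (353,243) on the bracket and the tray at (420,366). The tall grey bar fits the long bar. I'll confirm in an enlarged crop.

Run:
```python
import pickle,cv2,numpy as np
D=pickle.load(open("D0.pkl","rb"))
a=cv2.resize(D["scene"]["frame"][160:340,205:405],None,fx=4,fy=4,interpolation=3)[:600]
a=cv2.resize(D["scene"]["frame"][160:310,205:405],None,fx=4,fy=4,interpolation=3)
b=cv2.resize(D["side"]["frame"][215:365,265:415][:,:],None,fx=4,fy=4,interpolation=3)
cv2.imwrite("pics/c1.png",a);cv2.imwrite("pics/c2.png",b)
```

```text
(no output)
```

View pics/c1.png

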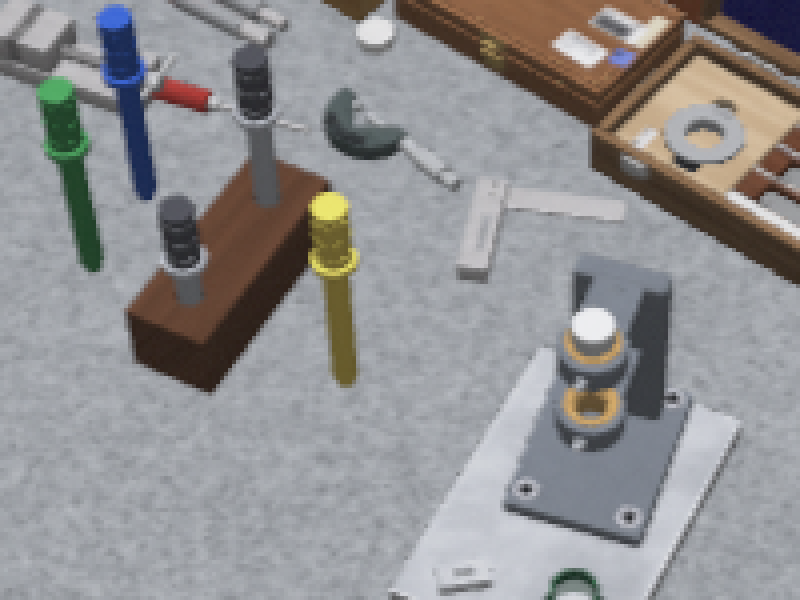

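View pics/c2.png

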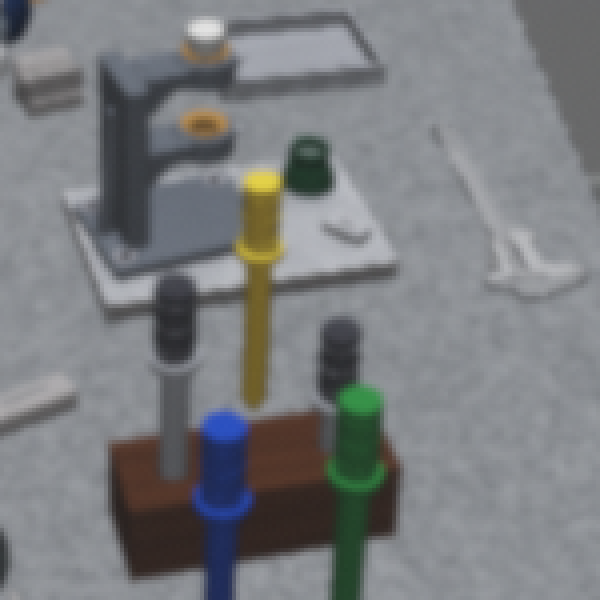

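The long bar is the far grey one in the crop: its top is at c1 (250,54) and c2 (175,285), and a long bare shaft shows above the socket. The short grey bar, at c1 (178,205), has its collar nearly on the stand. Next I'll turn these pixels into positions.

Run:
```python
from h import *
import pickle
D=pickle.load(open("D0.pkl","rb"));s,d=D["scene"],D["side"]
S=lambda x,y:(s,205+x/4-.4,160+y/4-.4)
T=lambda x,y:(d,265+x/4-.4,215+y/4-.4)
for n,a,b,z in [("longtop",(250,54),(175,284),.172),("longcollar",(254,114),(175,360),.128),("shorttop",(177,204),(341,328),.128),
  ("plugtop",(593,322),(206,28),.166),("lowermouth",(591,402),(205,123),.096),("yellowtop",(330,205),(262,180),.15),("bluetop",(116,15),(225,425),.15),("greentop",(58,90),(360,398),.15)]:
    print(n,tri([S(*a),T(*b)]).round(4),atz(*S(*a),z).round(4),atz(*T(*b),z).round(4))
print("tray",[atz(s,u,v,.018).round(3).tolist() for u,v in [(409,334),(451,347),(430,399),(387,372)]])
print("foot",[atz(*S(*a),.027).round(3).tolist() for a in [(505,507),(640,542),(692,397)]])
print("stand",[atz(*S(*a),.05).round(3).tolist() for a in [(128,312),(210,347),(329,183),(252,160)]])
```

```text
longtop [0.5746 0.2651 0.174 ] [0.5753 0.2666 0.172 ] [0.575  0.2619 0.172 ]
longcollar [0.5732 0.2654 0.1251] [0.5695 0.2635 0.128 ] [0.5748 0.2677 0.128 ]
shorttop [0.4866 0.2474 0.1305] [0.4878 0.2493 0.128 ] [0.4863 0.244  0.128 ]
plugtop [ 0.5429 -0.0137  0.1673] [ 0.5427 -0.0131  0.166 ] [ 0.5434 -0.017   0.166 ]
lowermouth [ 0.5425 -0.0141  0.0967] [ 0.5423 -0.0137  0.096 ] [ 0.5428 -0.0158  0.096 ]
yellowtop [0.5212 0.1557 0.1633] [0.5287 0.1644 0.15  ] [0.5198 0.1347 0.15  ]
bluetop [0.5559 0.3598 0.1634] [0.5648 0.3712 0.15  ] [0.5547 0.3443 0.15  ]
greentop [0.4904 0.3422 0.1625] [0.4972 0.3528 0.15  ] [0.4883 0.327  0.15  ]
tray [[0.506, -0.199, 0.018], [0.536, -0.287, 0.018], [0.408, -0.315, 0.018], [0.403, -0.213, 0.018]]
foot [[0.494, 0.01, 0.027], [0.523, -0.065, 0.027], [0.625, -0.028, 0.027]]
stand [[0.451, 0.267, 0.05], [0.462, 0.21, 0.05], [0.606, 0.242, 0.05], [0.59, 0.294, 0.05]]
```

Run:
```python
from h import *
Q=[0,1,0,0]; P=[.5428,-.0140]
bot.movep([*P,.25],Q); print(bot.current_t(),bot.current_ee_pos(),bot.current_joint_pos())
c=cams.read_camera("wrist"); cv2.imwrite("pics/w1.png",c["frame"])
print(np.round(c["cam_to_world"],3).tolist(),c["fx"],proj(c,[*P,.166]))
bot.command_gripper(.05,20)
print(bot.move_l([*P,.153],velocity=.12,contact_N=8),bot.current_ee_pos())
bot.command_gripper(.0,20); print("gap",bot.current_finger_gap(),bot.current_finger_force(),bot.current_force())
bot.move_l([*P,.2],velocity=.08); print("gap",bot.current_finger_gap(),bot.current_finger_force(),bot.current_t())
```

```text
2.9 [ 0.54303595 -0.01296498  0.2499317 ] [-0.2993865   0.35171401  0.31108268  2.01172253 -0.14815738  0.79922711
  1.66989214]
[[-0.002, -0.947, -0.321, 0.46], [1.0, -0.002, -0.001, -0.014], [0.001, -0.321, 0.947, 0.392], [0.0, 0.0, 0.0, 1.0]] 330.7540261135541 (np.float64(321.9329894561105), np.float64(246.41940057471078))
False [ 0.54339188 -0.01409916  0.1535295 ]
gap 0.023559207407745357 20.89100561774103 [-0.10445332 -0.57420154  5.06814306]
gap 0.023850737803305877 20.49994860368315 5.4333
```

View pics/w1.png

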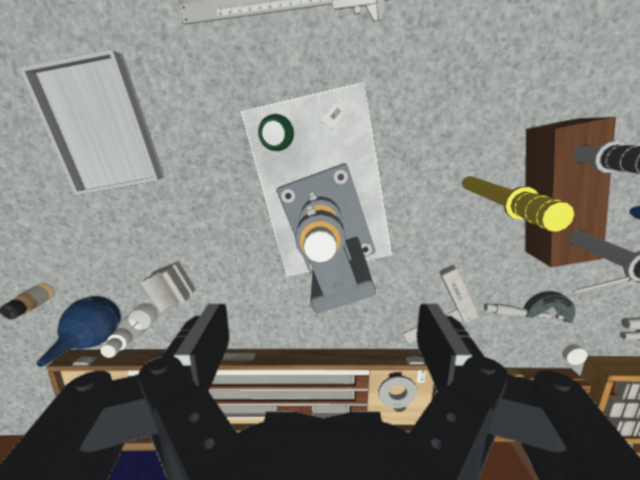

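The wrist view shows the plug top at (320,246), within 2 px of the projection. The tray centre is about (95,122). The plug is now held, so I'll place it and then look down at the open bore.

Run:
```python
from h import *
Q=[0,1,0,0]; P=[.5428,-.0140]; T=[.460,-.254]
bot.move_l([*T,.12],velocity=.2)
print(bot.move_l([*T,.0245],velocity=.1,contact_N=6),bot.current_ee_pos())
bot.command_gripper(.05); bot.sleep(.15)
bot.move_l([*T,.13],velocity=.2); c=cams.read_camera("wrist")
a=c["frame"]; 
bot.movep([.5428-.02,-.014,.25],Q); c2=cams.read_camera("wrist"); s=cams.read_camera("scene")
import pickle; pickle.dump((c2,s),open("D1.pkl","wb"))
u,v=map(int,proj(c2,[*P,.151])); print(u,v,bot.current_t())
r=lambda im:cv2.resize(im,(400,300))
u0,v0=u-33,v-25
b=cv2.resize(c2["frame"][v0:v0+50,u0:u0+66],(792,600)[0:2],interpolation=3); print(u0,v0)
cv2.imwrite("pics/w2.png",np.hstack([r(a),cv2.resize(c2["frame"][v0:v0+50,u0:u0+66],(400,303),interpolation=3)[:300]]))
```

```text
False [ 0.4603806  -0.25425297  0.02495254]
325 265 10.4417
292 240
```

View pics/w2.png

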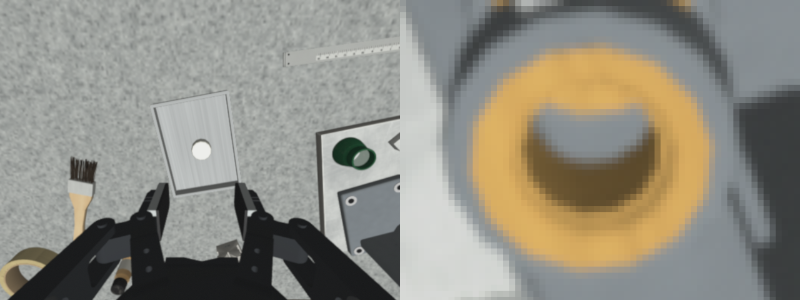

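The plug lies in the tray. The bore rim is centred at about (591,158) in the crop, which is wrist pixel (323.1,265.6).

Run:
```python
from h import *
import pickle
c,s=pickle.load(open("D1.pkl","rb"))
print("bore",atz(c,323.1,265.6,.151))
Q=[0,1,0,0]; B=[.5742,.2652]
bot.movep([B[0]-.02,B[1],.27],Q); c=cams.read_camera("wrist"); pickle.dump(c,open("D2.pkl","wb"))
u,v=map(int,proj(c,[*B,.172])); u0,v0=u-50,v-40; print(u,v,u0,v0,proj(c,[*B,.128]),bot.current_t(),bot.current_ee_pos())
cv2.imwrite("pics/w3.png",cv2.resize(c["frame"][v0:v0+75,u0:u0+100],(800,600),interpolation=3))
```

```text
bore [ 0.54278409 -0.01583173  0.151     ]
327 264 277 224 (np.float64(326.7606437959632), np.float64(245.10892851450728)) 11.5833 [0.55476591 0.26189671 0.26989783]
```

View pics/w3.png

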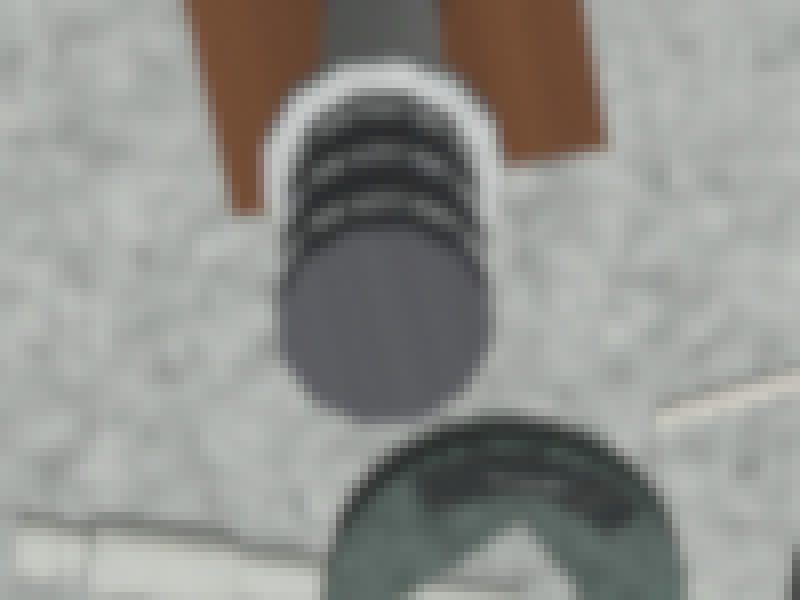

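Run:
```python
from h import *
import pickle
c=pickle.load(open("D2.pkl","rb"))
B=atz(c,324.8,264.2,.172)[:2]; print("bar",B, "now",bot.current_ee_pos())
B=.5*(B+np.array([.5744,.2652])); print(B)
z=.152-bot.hold_point_z+.001
bot.move_l([*B,.19],velocity=.15)
print(bot.move_l([*B,z],velocity=.08,contact_N=8),bot.current_ee_pos())
bot.command_gripper(0,60); print("gap",bot.current_finger_gap(),bot.current_finger_force(),bot.current_force(),bot.current_ee_pos())
print(bot.move_l([*B,z+.03],velocity=.05,contact_N=15),bot.current_force(),bot.current_finger_gap(),bot.current_ee_pos(),bot.current_t())
```

```text
bar [0.57428152 0.26319941] now [0.55476591 0.26189671 0.26989783]
[0.57434076 0.26419971]
False [0.57470459 0.26422218 0.13444161]
gap 0.020753510217409565 58.49334418773651 [-0.13863079 -0.42200699  2.5539882 ] [0.57483076 0.26429964 0.13503808]
False [-0.31975296 -0.02596095 -2.10524524] 0.020543653949942616 [0.57401784 0.26414348 0.16421103] 14.25
```

Run:
```python
from h import *
import pickle
B=[.5743,.2642]; G=[.5428,-.0148]
bot.move_l([*B,.305],velocity=.12)
bot.move_l([*G,.305],velocity=.15)
bot.move_l([*G,.286],velocity=.05); bot.sleep(.3)
e=bot.current_ee_pos(); print(e,bot.current_force(),bot.current_finger_gap(),bot.current_t(),bot.current_orientation())
D={n:cams.read_camera(n) for n in("wrist","scene","side")}; pickle.dump(D,open("D3.pkl","wb"))
o=[]
for n,w in (("wrist",26),("scene",26),("side",26)):
    c=D[n];u,v=map(int,proj(c,[*G,.156])); h=39; u0,v0=u-w//2,v-h//2; 
    w2=26;o.append(cv2.resize(c["frame"][v0:v0+h,u0:u0+w2],(260,390),interpolation=3)); print(n,u0,v0,proj(c,[*G,.151]))
cv2.imwrite("pics/w4.png",np.hstack(o))
```

```text
[ 0.54300354 -0.01483058  0.28628165] [ 0.18933497 -0.69054778 -2.26604602] 0.020566555173947135 18.4333 [3.07238620e-05 9.99999949e-01 4.46798647e-05 3.13355700e-04]
wrist 310 208 (np.float64(323.29347362390007), np.float64(226.27270469384337))
scene 340 224 (np.float64(353.37069636944653), np.float64(244.83870207905085))
side 303 206 (np.float64(316.2896670791874), np.float64(227.17855694103147))
```

View pics/w4.png

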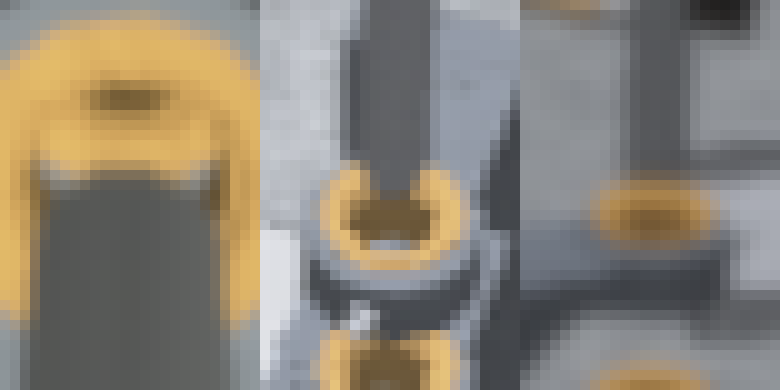

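Nose is over the bore in all three views, within about 1–2 mm (wrist centre 128 against bore 128). I'll descend in small steps with a force guard and correct by lateral force.

```bash
cat > desc.py <<'E'
from h import *
import sys
def run(G,z,zend,step=.006,guard=6,maxn=30):
    G=np.array(G,float); f0=bot.current_force()
    for _ in range(maxn):
        if z<=zend: break
        zn=max(z-step,zend)
        hit=bot.move_l([*G,zn],velocity=.03,contact_N=guard)
        f=bot.current_force()-f0; e=bot.current_ee_pos()
        print(hit,np.round(e,4),np.round(f,1),np.round(bot.current_torque(),2),G.round(4))
        if hit and e[2]>zn+.001:
            z=e[2]
            if abs(f[2])>3: print("axial stop"); break
        else: z=zn
        if np.hypot(*f[:2])>1.5: G=G+np.clip(f[:2]*2e-4,-.0008,.0008)
    return G,z
E
python3 - <<'E'
from desc import *
print(run([.5428,-.0148],.286,.240),bot.current_t(),bot.current_finger_gap())
E
```

```text
False [ 0.5425 -0.0148  0.2796] [ 0.1 -1.8  0.6] [-0.02  0.   -0.07] [ 0.5428 -0.0148]
False [ 0.5426 -0.0152  0.2737] [ 0.1 -1.7  1. ] [ 0.01 -0.03  0.01] [ 0.5428 -0.0152]
False [ 0.5426 -0.0155  0.2677] [ 1.2 -1.1  0.9] [ 0.01  0.05 -0.01] [ 0.5428 -0.0155]
False [ 0.5429 -0.0156  0.2617] [ 0.3 -1.3  1. ] [0.   0.   0.01] [ 0.5431 -0.0157]
False [ 0.5429 -0.0157  0.2557] [ 0.1 -0.5 -0.2] [0.09 0.   0.02] [ 0.5431 -0.0157]
False [ 0.5429 -0.0157  0.2497] [ 1.5 -1.7  0.2] [ 0.03 -0.07 -0.04] [ 0.5431 -0.0157]
False [ 0.5433 -0.016   0.2437] [ 0.9 -1.6 -0.3] [ 0.12 -0.01  0.01] [ 0.5434 -0.0161]
False [ 0.5434 -0.0162  0.2397] [ 0.5 -0.3  0.4] [0.36 0.01 0.07] [ 0.5436 -0.0164]
(array([ 0.54356356, -0.01638769]), 0.24) 21.3167 0.020872224402728068
```

Run:
```python
from desc import *
def rd(t):
    F=[];T=[]
    for _ in range(6): bot.sleep(.03);F.append(bot.current_force());T.append(bot.current_torque())
    print(t,np.round(bot.current_ee_pos(),4),np.mean(F,0).round(1),np.mean(T,0).round(2))
rd("now")
for y in (-.0157,-.0150): bot.move_l([.5432,y,.24],velocity=.02); rd(y)
print(bot.current_t())
```

```text
now [ 0.5434 -0.0162  0.2399] [-0.2  0.7 -2.8] [0.35 0.03 0.  ]
-0.0157 [ 0.5433 -0.0159  0.2401] [ 0.2 -0.1 -1.9] [ 0.02 -0.   -0.01]
-0.015 [ 0.5432 -0.015   0.24  ] [ 0.1 -0.1 -1.9] [ 0.01 -0.01  0.03]
22.4167
```

Free at y −0.0157 to −0.0150, with contact at −0.0162. I'll continue down at −0.0150, watching the averaged torque.

Run:
```python
from desc import *
def rd():
    F=[];T=[]
    for _ in range(4): bot.sleep(.03);F.append(bot.current_force());T.append(bot.current_torque())
    return np.mean(F,0),np.mean(T,0)
G=np.array([.5432,-.0150])
for z in np.arange(.234,.1859,-.006).tolist()+[.1855]:
    hit=bot.move_l([*G,z],velocity=.04,contact_N=8); f,t=rd(); e=bot.current_ee_pos()
    print(hit,e.round(4),f.round(1),t.round(2),G.round(4))
    if hit or e[2]>z+.0015: break
    if abs(t[0])>.15: G[1]+=np.sign(t[0])*.0004
    if abs(t[1])>.15: G[0]-=np.sign(t[1])*.0004
print(bot.current_t(),bot.current_finger_gap())
```

```text
False [ 0.5432 -0.0151  0.2339] [-0.2 -0.1 -1.6] [ 0.   -0.01 -0.  ] [ 0.5432 -0.015 ]
False [ 0.5433 -0.015   0.228 ] [-0.2  0.1 -2. ] [-0.   -0.03  0.02] [ 0.5432 -0.015 ]
False [ 0.5432 -0.015   0.222 ] [-0.1 -0.2 -2. ] [-0.03 -0.    0.03] [ 0.5432 -0.015 ]
False [ 0.5433 -0.015   0.216 ] [ 0.1 -0.1 -2. ] [-0.01  0.02 -0.  ] [ 0.5432 -0.015 ]
False [ 0.5432 -0.015   0.21  ] [-0.1  0.  -1.9] [-0.01  0.    0.03] [ 0.5432 -0.015 ]
False [ 0.5432 -0.015   0.204 ] [ 0.2  0.  -1.4] [-0.01 -0.02  0.01] [ 0.5432 -0.015 ]
False [ 0.5432 -0.015   0.198 ] [-0.  -0.3 -1.9] [ 0.    0.   -0.02] [ 0.5432 -0.015 ]
False [ 0.5432 -0.015   0.192 ] [ 0.3 -0.1 -2. ] [ 0.    0.   -0.02] [ 0.5432 -0.015 ]
False [ 0.5433 -0.015   0.186 ] [-0.2  0.4 -1.7] [-0.01  0.02  0.01] [ 0.5432 -0.015 ]
False [ 0.5432 -0.015   0.1855] [-0.1  0.2 -1.4] [-0.01 -0.   -0.02] [ 0.5432 -0.015 ]
26.7 0.02098398518525896
```

Contact-free all the way down. One look before handing in.

Run:
```python
from desc import *
bot.sleep(.3); o=[]
for n in("scene","side"):
    c=cams.read_camera(n);u,v=map(int,proj(c,[.543,-.015,.11])); o.append(cv2.resize(c["frame"][v-32:v+32,u-25:u+25],(400,512),interpolation=3)); print(n,u-25,v-32,[np.round(proj(c,[.543,-.015,z])) for z in(.173,.151,.075,.061)])
cv2.imwrite("pics/f.png",np.hstack(o))
```

```text
scene 328 224 [array([354., 238.]), array([354., 245.]), array([353., 266.]), array([353., 269.])]
side 290 208 [array([316., 220.]), array([316., 227.]), array([316., 252.]), array([316., 257.])]
```

View pics/f.png

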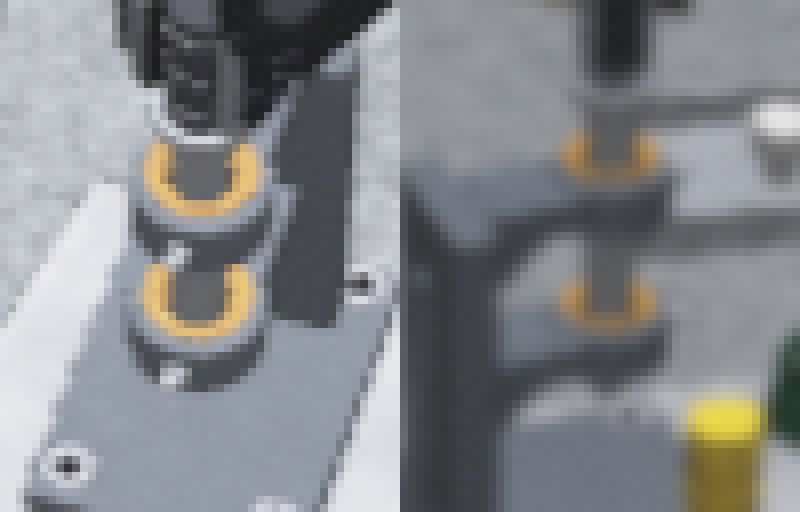

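The bar passes through both bushings. In the side view the collar is at y≈105 with the rim at 157, about 22 mm clear, the nose shows under the lower boss at (605,390), and the plug is in the tray.

```bash
python3 -c "
from rig import bot
print(bot.current_finger_force(),bot.current_t()); print(bot.hand_in())"
```

```text
58.68854999542236 27.1
the job is handed in; nothing more can be done
None
```

The job is handed in at 27.1 s of the 61 s allowed; the hand-in returned no verdict. The dust plug is in the tray, and the long bar is held at rest through both bushings with its nose about 14 mm below the lower one and its collar about 22 mm above the upper one.

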